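# Set the stock tags on the slate hook tray

## Robot

A 7-joint arm with a two-finger parallel gripper is mounted at the origin on the work surface. World frame = base frame: x ahead of the robot, y to its left, z up, the work surface at z = 0. Lengths are in m, angles in rad, forces in N, time in s.
With the tool pointing down it reaches from about 0.425 to 0.925 m from the base axis. Payload 6.8 kg.
Tool frame: the origin (TCP) lies where the fingers leave the gripper's body, on its centre line; the fingertips stand 73 mm ahead of it and the grasp point (between the pads) lies 54 mm ahead of it; z points along the fingers, y is the direction in which the jaws open and shut (so a half turn about z gives the same grasp; the last joint's range is limited). The gripper opens to 85 mm and grips with 20 to 120 N. Pads are 22 mm wide; open, the fingers measure 114 mm over their backs; the gripper's body (76 mm by 85 mm) begins 54 mm behind the grasp point. The pads swing forward as they close: fully open they stand 13 mm farther back than shut.
Start: joints at [-1.342, 0.477, 0.022, 1.555, -0.011, 1.109, -0.083], TCP at [0.223, 0.637, 0.304] pointing down, gripper open.
Joint ranges: [-2.96, 2.96], [-0.34, 2.1], [-1.41, 1.46], [0.24, 2.44], [-1.37, 4.51], [0.17, 1.92], [-2.96, 2.96]. Speed limits (rad/s): [2.39, 2.39, 3.14, 3.14, 3.14, 3.14, 3.14].

## Interface

Orientations are given as a rotation vector (axis times angle).
In Python, from bench import r gives the robot as it stands.
- The arm moves only by the shell command python3 -m handwheel 'ROWS' [FORCE]. ROWS is JSON, a list that holds one entry, the list of rows, each a list of 7 numbers: the shift along the world's x, y, z in m, then the turn, a rotation vector about the world's x, y, z in rad, then the finger opening in m, from 0 to 0.0854. A call has 1 to 10 rows; each row shifts and turns the commanded pose from where the row before left it; what a row does not reach is not made up. A row lasts 1/12 s, in which the tool goes at most 41.7 mm and 7.16 degrees, less where a joint would pass 70% of its speed; a pose out of reach is approached as far as the arm can. A call is refused whole if a number of a shift passes 0.0417 or a number of a turn 0.125, either way. A call with a gripper value outside its range is refused whole. The fingers move at their own pace and stop on an object; FORCE is the grip in N (left out, the last holds). Time passes only in rows, so rows that do not move let the fingers close. It gives the time, the measured TCP pose, the force and the opening at its end, in the units of the state.
- r.get_obs(): the state, without advancing time (a new reading comes with each control period).
- r.grab_frame(name): name is "scene" or "top" or "wrist"; returns (picture, depth): 384x512x3 uint8, red, green, blue; 384x512 float32, m along the optical axis (not along the pixel's ray), 0 where there is no reading.
- r.get_calibration(name): a dict with "vertical_fov" (degrees; the focal length in pixels is half the picture's height over the tangent of half this angle, whatever the lens; pixels are square), "cx", "cy" (the principal point, pixels), "k1" (the pictures are not rectified: a ray, as slopes to the right and down, at radius r is drawn at 1 + k1 r^2 times it, then the intrinsics apply), "R" (3x3) and "t" (3): a world point X has camera coordinates R X + t; the wrist camera has in their place "T_tool_cam" (4x4, takes a point from camera to tool coordinates, whose origin is the TCP and whose axes are the flange's). Camera axes: x right, y down, z forward; pixel columns grow to the right and rows downward; lengths in m; the calibration is good to about 2 mm. A picture is of the moment at which its call begins: read the wrist's pose just before it. get_calibration takes no time and is no camera call.
- r.hand_in(): hands the job in, once; it reports no verdict.
Trained networks look in the newest picture that a camera, given by its name, has taken for a name from the list of things; names that differ only in an ending like _2 or _b are one class to them, and where a whole thing is asked for, a point or a joint stands for the part that bears it (a point fixed in the world has none). Each returns a list of dicts, best first, with "p" (0 to 1); they miss things now and then, are a little off and sometimes report something else, mostly with a low value. They report only what shows in the picture. A call takes as long as a camera call.
- r.masks_of(label, camera): "pixels" (384x512 bool, what is visible of it) and "at" ([column, row] in pixels, amid what is visible of it).
The state is a dict: "clock": time; "joints": joint angles; "qvel": joint speeds; "tau": joint torques, N m; "tcp_pos": TCP position; "orientation": TCP orientation; "contact_force": force on the tool from outside, world axes, zero at the start; "moment": the same for the moment, N m; "grip_width": finger opening in m.
Only numpy, scipy, OpenCV 4.12 (cv2) and the standard library are available. Lean on these libraries where they do the work, as an engineer would, in place of code of your own. Each camera call takes 0.05 s, during which the arm holds its last target.

## Task

The slate hook bins have been refilled but their flip tags are out of date. Pushing lightly with a fingertip, turn over the tags that are wrong, so that every bin filled to the rim with hooks has its tag leaning back towards the bin with the disc face up, and every bin with only a few hooks left has its tag leaning out, away from the bins, with the bar face up. Leave the loose things in the tray where they lie and pick nothing up.

Things in the scene. Friction and masses are not known exactly. Their poses are not given: they have to be found in the camera images.
- tag_1 (a joint): Angle of flip tag 1, rad: 0 = leaning out (-x of the tray), 0.65 off vertical, bar face up; 0.65 = upright; 1.30 = leaning back to the bins (+x), 0.65 off vertical, disc face up. It falls by its weight to the stop on its side of upright; starts at a stop. Zinc plate 48 mm wide, 58 mm pin to free edge, 3 mm thick, 40 g; under 1 N turns it. Black raised disc 34 mm / bar 40 x 10 mm.
- clip_1: Fixed saddle of tag 1. Origin: under it, 45 mm above the bench; the middle of the tag's hinge pin is 15 mm above that. x: level, towards this tag's own bin, whose centre is 145 mm along it; y along the pin; z up. Tags (and bins) stand 74 mm apart, 26 mm between tags. Leaning, the free edge is 46 mm above and 35 mm beside the pin; its two rest wings reach 12 mm above the pin and 12 mm to either side.
- tag_2 (a joint): Angle of flip tag 2, rad: 0 = leaning out (-x of the tray), 0.65 off vertical, bar face up; 0.65 = upright; 1.30 = leaning back to the bins (+x), 0.65 off vertical, disc face up. It falls by its weight to the stop on its side of upright; starts at a stop. Zinc plate 48 mm wide, 58 mm pin to free edge, 3 mm thick, 40 g; under 1 N turns it. Black raised disc 34 mm / bar 40 x 10 mm.
- clip_2: Fixed saddle of tag 2. Origin: under it, 45 mm above the bench; the middle of the tag's hinge pin is 15 mm above that. x: level, towards this tag's own bin, whose centre is 145 mm along it; y along the pin; z up. Tags (and bins) stand 74 mm apart, 26 mm between tags. Leaning, the free edge is 46 mm above and 35 mm beside the pin; its two rest wings reach 12 mm above the pin and 12 mm to either side.
- tag_3 (a joint): Angle of flip tag 3, rad: 0 = leaning out (-x of the tray), 0.65 off vertical, bar face up; 0.65 = upright; 1.30 = leaning back to the bins (+x), 0.65 off vertical, disc face up. It falls by its weight to the stop on its side of upright; starts at a stop. Zinc plate 48 mm wide, 58 mm pin to free edge, 3 mm thick, 40 g; under 1 N turns it. Black raised disc 34 mm / bar 40 x 10 mm.
- clip_3: Fixed saddle of tag 3. Origin: under it, 45 mm above the bench; the middle of the tag's hinge pin is 15 mm above that. x: level, towards this tag's own bin, whose centre is 145 mm along it; y along the pin; z up. Tags (and bins) stand 74 mm apart, 26 mm between tags. Leaning, the free edge is 46 mm above and 35 mm beside the pin; its two rest wings reach 12 mm above the pin and 12 mm to either side.
- tag_4 (a joint): Angle of flip tag 4, rad: 0 = leaning out (-x of the tray), 0.65 off vertical, bar face up; 0.65 = upright; 1.30 = leaning back to the bins (+x), 0.65 off vertical, disc face up. It falls by its weight to the stop on its side of upright; starts at a stop. Zinc plate 48 mm wide, 58 mm pin to free edge, 3 mm thick, 40 g; under 1 N turns it. Black raised disc 34 mm / bar 40 x 10 mm.
- clip_4: Fixed saddle of tag 4. Origin: under it, 45 mm above the bench; the middle of the tag's hinge pin is 15 mm above that. x: level, towards this tag's own bin, whose centre is 145 mm along it; y along the pin; z up. Tags (and bins) stand 74 mm apart, 26 mm between tags. Leaning, the free edge is 46 mm above and 35 mm beside the pin; its two rest wings reach 12 mm above the pin and 12 mm to either side.
- tag_5 (a joint): Angle of flip tag 5, rad: 0 = leaning out (-x of the tray), 0.65 off vertical, bar face up; 0.65 = upright; 1.30 = leaning back to the bins (+x), 0.65 off vertical, disc face up. It falls by its weight to the stop on its side of upright; starts at a stop. Zinc plate 48 mm wide, 58 mm pin to free edge, 3 mm thick, 40 g; under 1 N turns it. Black raised disc 34 mm / bar 40 x 10 mm.
- clip_5: Fixed saddle of tag 5. Origin: under it, 45 mm above the bench; the middle of the tag's hinge pin is 15 mm above that. x: level, towards this tag's own bin, whose centre is 145 mm along it; y along the pin; z up. Tags (and bins) stand 74 mm apart, 26 mm between tags. Leaning, the free edge is 46 mm above and 35 mm beside the pin; its two rest wings reach 12 mm above the pin and 12 mm to either side.
- hooks_1: A heap of black slate hooks that FILLS its bin to the rim. Fixed. Origin: centre of the bin's floor, 10 mm above the bench. Bins are 72 x 118 mm inside, rims 56 mm above the bench (front wall 46 mm), heaps up to 70 mm; their front walls are 85 mm behind the hinge pins.
- hooks_2: A heap of black slate hooks that FILLS its bin to the rim. Fixed. Origin: centre of the bin's floor, 10 mm above the bench. Bins are 72 x 118 mm inside, rims 56 mm above the bench (front wall 46 mm), heaps up to 70 mm; their front walls are 85 mm behind the hinge pins.
- hooks_3: A heap of black slate hooks that FILLS its bin to the rim. Fixed. Origin: centre of the bin's floor, 10 mm above the bench. Bins are 72 x 118 mm inside, rims 56 mm above the bench (front wall 46 mm), heaps up to 70 mm; their front walls are 85 mm behind the hinge pins.
- hooks_4: Three black slate hooks on the bare steel floor of their bin: NOT full. Fixed. Origin: centre of the bin's floor, 10 mm above the bench. Bins are 72 x 118 mm inside, rims 56 mm above the bench (front wall 46 mm), heaps up to 70 mm; their front walls are 85 mm behind the hinge pins.
- hooks_5: Three black slate hooks on the bare steel floor of their bin: NOT full. Fixed. Origin: centre of the bin's floor, 10 mm above the bench. Bins are 72 x 118 mm inside, rims 56 mm above the bench (front wall 46 mm), heaps up to 70 mm; their front walls are 85 mm behind the hinge pins.
- tray: Galvanised slide tray, fixed, 390 mm wide, drawn from under the raised rear top (120 mm high, 15 mm or more behind the bins). Origin: on the bench, below the middle of the row of pins; x towards the bins. Along x: front lip -130 mm (38 mm high), front bay, tag rail 0, strip of bare floor 75 mm wide, bins 85 to 205 mm. Floor 10 mm above the bench.
- slate_square: Pale grey slate square, 85 x 85 x 7 mm, in the front bay. Origin: centre of its underside. Loose; to be left alone.
- rule_case: Chrome spring measuring rule case, 62 x 62 x 34 mm, lying in the front bay. Origin: centre of its underside. Loose; to be left alone.
- nail_tin: Squat round brass tin, 50 mm across, 46 mm high, standing in the front bay. Origin: centre of its underside. Loose; to be left alone.
- loose_hook_1: Loose black slate hook, 104 mm long, 4 mm wire, lying in the front bay. Origin: centre of its underside. Loose; to be left alone.
- loose_hook_2: Loose black slate hook, as the other, in the front bay. Origin: centre of its underside. Loose; to be left alone.
- loose_hook_3: Loose black slate hook, as the others, on the strip of floor between the tags and the bins. Origin: centre of its underside. Loose; to be left alone.
- crayon_holder: Red plastic marking crayon holder, 119 mm long, 14 mm thick, lying on the strip of floor between the tags and the bins. Origin: centre of its underside. Loose; to be left alone.

How it is judged:
By the outcome, as a careful person would: the job done as asked, in the order asked, and still so for the second after the job is handed in, with the robot touching nothing.
It also fails if it takes over 54 s, if anything falls off the work surface, if the arm or the gripper's body presses on something with over 40 N, if the wrist force passes 120 N, or if a joint passes its speed limit or range.

## Working session

There is one attempt and no reset: what is moved stays moved. The work goes in short steps, Python scripts to look and compute and a shell command to move; the robot and the scene stay as the last step left them, time stands still between calls to the robot, and variables do not carry over. Pictures are saved under pics/ and viewed, and the job is handed in when it is done.

```bash
mkdir -p pics; ls; python3 - <<'E'
from bench import r
import cv2
print(r.get_obs())
for n in ("scene","top"):
    p,d=r.grab_frame(n); cv2.imwrite(f"pics/{n}0.png",cv2.cvtColor(p,cv2.COLOR_RGB2BGR))
    print(n,r.get_calibration(n))
print(r.get_calibration("wrist"))
E
```

```text
pics
{'clock': 0.0, 'joints': array([-1.34209118,  0.47780179,  0.0223416 ,  1.5564362 , -0.01152249,
        1.10928521, -0.08309038]), 'qvel': array([ 4.11528647e-04, -5.68620276e-04, -4.68883831e-04,  6.49449917e-06,
       -3.39151354e-04,  2.95372484e-04,  1.08760576e-03]), 'tau': array([-6.57759647e-04, -5.96445787e+01,  1.60744149e+00, -2.81198949e+01,
        1.23797043e-02,  9.58421471e-03,  6.58321355e-06]), 'tcp_pos': array([0.22292098, 0.63665063, 0.30293092]), 'orientation': array([-5.26492938e-01, -3.09696905e+00,  2.81585490e-03]), 'contact_force': array([ 0.38962601, -0.20280297, -0.57225161]), 'moment': array([-0.00531646,  0.04120873,  0.00495375]), 'grip_width': 0.08573560496686451}
scene {'vertical_fov': 48.850588727838456, 'cx': 259.2510017340586, 'cy': 196.9268211158981, 'k1': 0.014535161554751558, 'R': array([[ 0.82087767,  0.57108709,  0.00440299],
       [ 0.49649604, -0.70980856, -0.49966337],
       [-0.28222602,  0.41234857, -0.86620848]]), 't': array([-0.45892131, -0.2542354 ,  1.07522177])}
top {'vertical_fov': 43.48555900347505, 'cx': 252.99720900889523, 'cy': 190.75945789699884, 'k1': -0.0010743395764387057, 'R': array([[ 0.02159828, -0.99972445, -0.00919466],
       [-0.99707371, -0.02086461, -0.07354372],
       [ 0.07333162,  0.01075617, -0.99724961]]), 't': array([-0.00727416,  0.53723746,  0.88546077])}
{'vertical_fov': 70.6751922414111, 'cx': 261.0733071555483, 'cy': 193.86449036110253, 'k1': 0.0008617110905074034, 'T_tool_cam': array([[ 2.88105195e-04, -9.50809038e-01, -3.09777485e-01,
         7.92739755e-02],
       [ 9.99998924e-01,  7.19417586e-04, -1.27809114e-03,
        -7.79045491e-04],
       [ 1.43807998e-03, -3.09776783e-01,  9.50808223e-01,
        -7.05398285e-02],
       [ 0.00000000e+00,  0.00000000e+00,  0.00000000e+00,
         1.00000000e+00]])}
```

View pics/scene0.png

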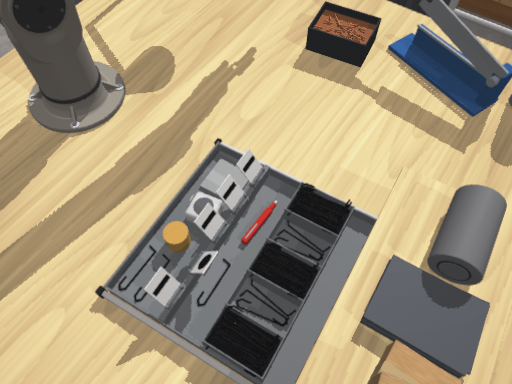

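View pics/top0.png

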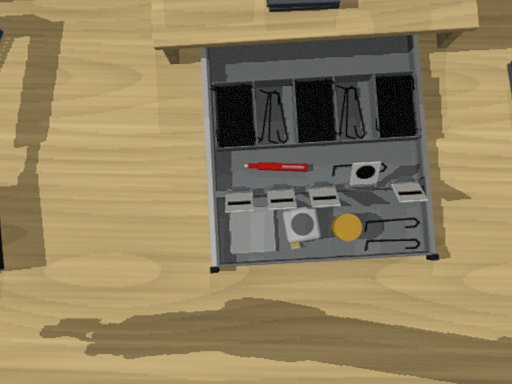

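```bash
cat > h.py <<'E'
from bench import r
import cv2, numpy as np
def intr(c):
    f=192/np.tan(np.radians(c["vertical_fov"])/2); return f,c["cx"],c["cy"],c["k1"]
def pose():
    o=r.get_obs(); T=np.eye(4); T[:3,:3]=cv2.Rodrigues(np.array(o["orientation"]))[0]; T[:3,3]=o["tcp_pos"]; return T
def worldmap(n,d,T=None):
    c=r.get_calibration(n); f,cx,cy,k=intr(c)
    v,u=np.mgrid[0:384,0:512]; x=(u-cx)/f; y=(v-cy)/f
    a,b=x.copy(),y.copy()
    for _ in range(8):
        s=1+k*(a*a+b*b); a,b=x/s,y/s
    P=np.stack([a*d,b*d,d],-1)
    if n=="wrist":
        M=T@c["T_tool_cam"]; return P@M[:3,:3].T+M[:3,3]
    return (P-c["t"])@c["R"]
def snap(n,fn):
    T=pose(); p,d=r.grab_frame(n); cv2.imwrite(fn,cv2.cvtColor(p,cv2.COLOR_RGB2BGR)); return p,d,worldmap(n,d,T)
E
python3 - <<'E'
from h import *
np.set_printoptions(precision=4,suppress=True)
for n in ("top","scene"):
    p,d,W=snap(n,f"pics/{n}1.png")
    np.savez(f"/tmp/{n}.npz",p=p,W=W,d=d)
    big=cv2.resize(p[60:280,190:450] if n=="top" else p[130:384,90:390],None,fx=2.6,fy=2.3 if 0 else 2.6,interpolation=cv2.INTER_CUBIC)
    cv2.imwrite(f"pics/{n}1z.png",cv2.cvtColor(big[:600,:800],cv2.COLOR_RGB2BGR))
    for l in ("tag_1","clip_1","hooks_1","crayon_holder","loose_hook_1","tray"):
        for m in r.masks_of(l,n):
            q=m["pixels"]&(d>0); X=W[q]
            print(n,l,round(m["p"],2),m["at"],q.sum(),np.median(X,0),X.min(0),X.max(0))
E
```

```text
top tag_1 0.84 [236.5, 202.7] 549 [0.514  0.028  0.0872] [0.4956 0.0042 0.0169] [0.5353 0.0534 0.1094]
top tag_1 0.75 [282.0, 197.9] 580 [ 0.5188 -0.0449  0.0865] [ 0.5005 -0.0738  0.0065] [ 0.5404 -0.0212  0.1086]
top tag_1 0.57 [327.1, 198.3] 536 [ 0.5258 -0.1199  0.0866] [ 0.5074 -0.1441  0.0093] [ 0.55   -0.0957  0.11  ]
top tag_1 0.56 [360.9, 172.8] 660 [ 0.567  -0.1896  0.0867] [ 0.5464 -0.2361  0.0095] [ 0.6017 -0.1648  0.1093]
top tag_1 0.48 [250.0, 229.9] 1860 [0.4636 0.0046 0.0169] [ 0.4218 -0.0372  0.011 ] [0.5092 0.0502 0.1073]
top clip_1 0.86 [365.7, 177.2] 780 [ 0.5639 -0.1895  0.0822] [ 0.5389 -0.2361  0.0087] [ 0.5996 -0.1648  0.1093]
top clip_1 0.86 [281.4, 197.0] 641 [ 0.523  -0.0449  0.0816] [ 0.5005 -0.069   0.0091] [ 0.5523 -0.0212  0.1086]
top clip_1 0.68 [320.7, 191.6] 658 [ 0.5293 -0.1178  0.0816] [ 0.5072 -0.1432  0.0067] [ 0.554  -0.0941  0.11  ]
top clip_1 0.67 [239.1, 201.5] 661 [0.5173 0.0286 0.0809] [0.4956 0.0042 0.0111] [0.5448 0.0538 0.1094]
top clip_1 0.63 [407.2, 187.4] 673 [ 0.5414 -0.2647  0.0818] [ 0.5187 -0.2909  0.0478] [ 0.5644 -0.2392  0.1092
[... 3421 characters left out ...]
e crayon_holder 0.77 [258.3, 221.1] 401 [ 0.5854 -0.0416  0.024 ] [ 0.5716 -0.0921  0.0088] [0.5915 0.0287 0.0293]
scene crayon_holder 0.19 [201.5, 260.5] 347 [ 0.5667 -0.1868  0.0887] [ 0.5399 -0.2113  0.0436] [ 0.585  -0.1496  0.1095]
scene loose_hook_1 0.64 [211.4, 294.3] 176 [ 0.5906 -0.2152  0.0141] [ 0.571  -0.2441  0.0073] [ 0.5981 -0.1404  0.0179]
scene loose_hook_1 0.51 [148.3, 260.6] 7 [ 0.4511 -0.237   0.0141] [ 0.4505 -0.2496  0.0124] [ 0.4527 -0.2314  0.0164]
scene tray 0.74 [247.6, 271.3] 25344 [ 0.6125 -0.1458  0.0118] [ 0.3788 -0.3205 -0.0018] [0.8095 0.11   0.1225]
scene tray 0.17 [217.5, 283.3] 68 [ 0.5922 -0.1873  0.0139] [ 0.5803 -0.2291  0.0094] [ 0.5956 -0.1444  0.0169]
```

```bash
sleep 0
```

```text
(no output)
```

View pics/top1z.png

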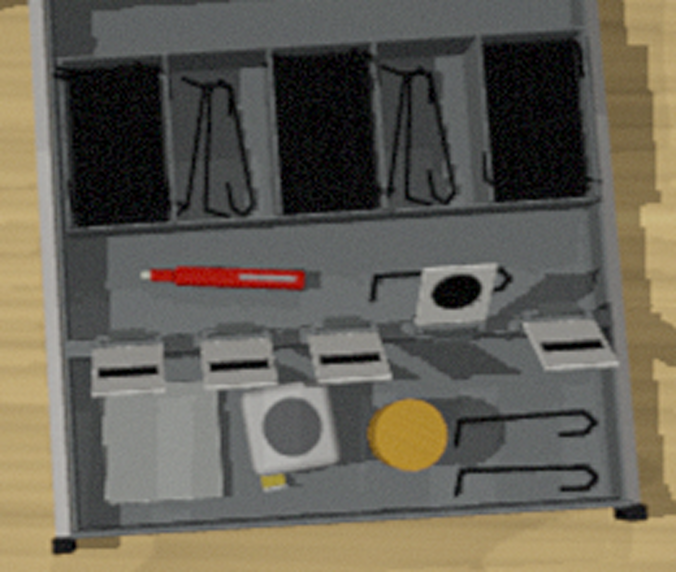

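```bash
python3 - <<'E'
from h import *
np.set_printoptions(precision=4,suppress=True)
T=pose(); print(r.get_obs()["clock"]); print(T)
P=[]
for n in("top","scene"):
    z=np.load(f"/tmp/{n}.npz"); W=z["W"]
    for i in range(5):
        c=np.array([.532,.031])+i*.074*np.array([.09,-.996])
        L=(W[...,:2]-c)@np.array([[.996,-.09],[.09,.996]])
        m=(abs(L[...,0])<.045)&(abs(L[...,1])<.03)&(W[...,2]>.08)&(W[...,2]<.115)
        l=L[m]; h=W[m][:,2]
        A=np.c_[h-.083,np.ones(len(h))]; s=np.linalg.lstsq(A,l[:,0],rcond=None)[0]
        e=np.percentile(l,[2,98],0)
        print(n,i+1,m.sum(),"slope,xmid",s,"ext",e.ravel(),"zmax",np.percentile(h,98))
from scipy.spatial.transform import Rotation as R
G=np.c_[[.996*-1,-.09,0],[-.09*-1*-1,.996,0],[0,0,-1]]
for s in(1,-1):
    x=s*np.array([.996,.09,0]); z=np.array([0,0,-1.]); G=np.c_[x,np.cross(z,x),z]
    print(s,R.from_matrix(G@T[:3,:3].T).as_rotvec())
E
```

```text
0.8
[[-0.9438  0.3305 -0.      0.2231]
 [ 0.3305  0.9438  0.      0.6371]
 [ 0.0001  0.     -1.      0.3039]
 [ 0.      0.      0.      1.    ]]
top 1 347 slope,xmid [-0.7945 -0.0154] ext [-0.0359 -0.0241 -0.0137  0.0222] zmax 0.10801262468832702
top 2 350 slope,xmid [-0.8138 -0.0159] ext [-0.0369 -0.0237 -0.0146  0.0226] zmax 0.10792501308909548
top 3 352 slope,xmid [-0.8019 -0.0167] ext [-0.0375 -0.0233 -0.0149  0.0225] zmax 0.10807331672565568
top 4 415 slope,xmid [0.7996 0.0118] ext [ 0.01   -0.0238  0.0326  0.0222] zmax 0.10780188202324534
top 5 357 slope,xmid [-0.8033 -0.0182] ext [-0.039  -0.0235 -0.0167  0.023 ] zmax 0.10824485395601835
scene 1 323 slope,xmid [-0.7702 -0.0157] ext [-0.0363 -0.0209 -0.0137  0.0254] zmax 0.10899034186026132
scene 2 366 slope,xmid [-0.7788 -0.0164] ext [-0.0372 -0.0211 -0.014   0.0258] zmax 0.10854081237485444
scene 3 407 slope,xmid [-0.7852 -0.0171] ext [-0.0379 -0.0209 -0.015   0.0256] zmax 0.10845278201306578
scene 4 231 slope,xmid [0.8245 0.0099] ext [ 0.0087 -0.0212  0.0321  0.0243] zmax 0.10880305377222989
scene 5 499 slope,xmid [-0.7842 -0.0184] ext [-0.0385 -0.0215 -0.0164  0.024 ] zmax 0.10774799458057337
1 [-0.0001  0.     -2.7146]
-1 [-0.     -0.0001  0.427 ]
```

```bash
python3 -m handwheel '[[[0.02,-0.02,0,0,0,0.1,0],[0.02,-0.025,0,0,0,0.1,0],[0.02,-0.03,0,0,0,0.1,0],[0.02,-0.03,0,0,0,0.1,0],[0.02,-0.03,0,0,0,0.035,0],[0.02,-0.03,0,0,0,0,0],[0.02,-0.03,0,0,0,0,0],[0.02,-0.03,0,0,0,0,0],[0.02,-0.03,0,0,0,0,0],[0.02,-0.03,0,0,0,0,0]]]' 20
python3 -m handwheel '[[[0.013,-0.033,0,0,0,0,0],[0.01,-0.035,0,0,0,0,0],[0.01,-0.035,0,0,0,0,0],[0.01,-0.035,0,0,0,0,0],[0.01,-0.035,0,0,0,0,0],[0,-0.035,0,0,0,0,0],[0,-0.035,0,0,0,0,0],[0,-0.035,0,0,0,0,0],[0,-0.03,0,0,0,0,0],[0,-0.018,0,0,0,0,0]]]'
```

```text
clock: 1.63
tcp_pos: [0.4238, 0.3505, 0.3042]
orientation: [-0.154, 3.137, 0.001]
contact_force: [0.4, 0.4, -0.2]
grip_width: 0.0001
clock: 2.47
tcp_pos: [0.4757, 0.0223, 0.3042]
orientation: [-0.148, 3.138, -0.001]
contact_force: [-0.0, 0.6, -0.6]
grip_width: -0.0003
```

```bash
python3 -m handwheel '[[[0,0.004,-0.03,0,0,0,0],[0,0,-0.035,0,0,0,0],[0,0,-0.035,0,0,0,0],[0,0,-0.03,0,0,0,0],[0,0,-0.015,0,0,0,0],[0,0,0,0,0,0,0]]]'
python3 - <<'E'
from h import *
p,d,W=snap("scene","pics/s2.png")
cv2.imwrite("pics/s2z.png",cv2.cvtColor(cv2.resize(p[60:320,120:390],None,fx=2.3,fy=2.3,interpolation=3),4))
print(pose()[:3,3])
E
```

```text
clock: 2.97
tcp_pos: [0.4741, 0.0298, 0.156]
orientation: [0.154, -3.132, 0.002]
contact_force: [0.4, 0.0, -0.1]
grip_width: 0.0003
[0.47520947 0.02992043 0.15782788]
```

View pics/s2z.png

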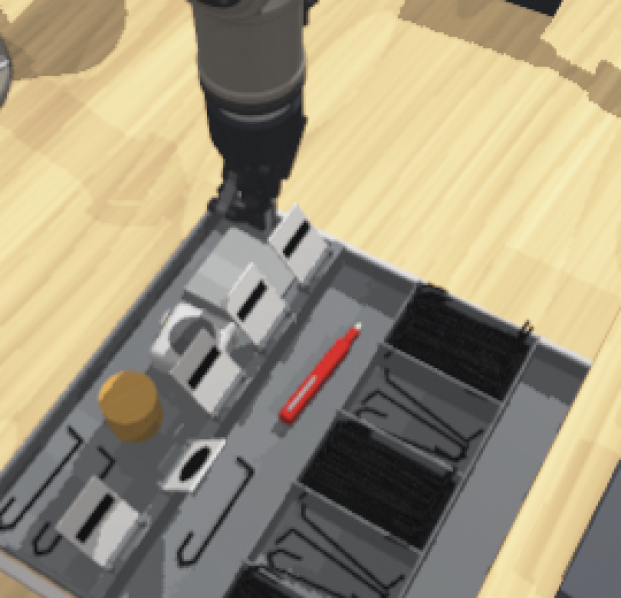

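```bash
python3 -m handwheel '[[[0.008,0,0,0,0,0,0],[0.008,0,0,0,0,0,0],[0.006,0,0,0,0,0,0],[0.006,0,0,0,0,0,0],[0.006,0.001,0,0,0,0,0],[0.006,0,0,0,0,0,0],[0.006,0.001,0,0,0,0,0],[0.006,0,0,0,0,0,0],[0.006,0,0,0,0,0,0],[0,0,0,0,0,0,0]]]'
python3 - <<'E'
from h import *
p,d,W=snap("scene","pics/s3.png")
cv2.imwrite("pics/s3z.png",cv2.cvtColor(cv2.resize(p[60:320,120:390],None,fx=2.3,fy=2.3,interpolation=3),4))
E
```

```text
clock: 3.85
tcp_pos: [0.5355, 0.0322, 0.159]
orientation: [-0.154, 3.137, -0.0]
contact_force: [-0.6, 0.6, 0.2]
grip_width: -0.0004
```

View pics/s3z.png

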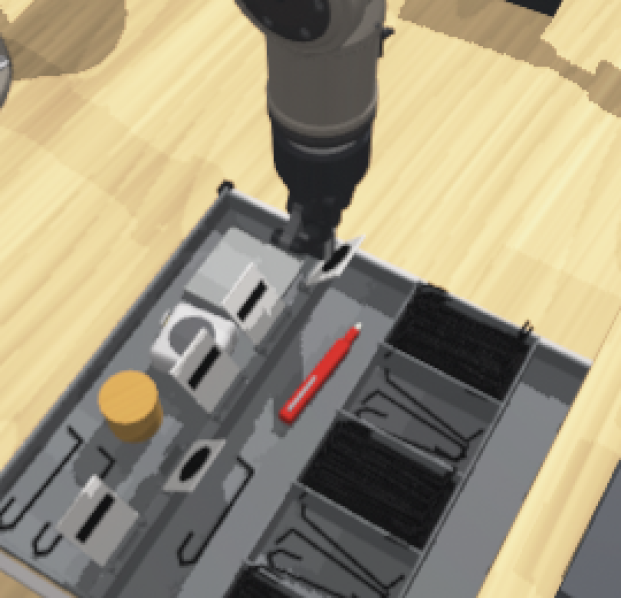

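```bash
python3 -m handwheel '[[[0,0,0.025,0,0,0,0],[0,0,0.025,0,0,0,0],[-0.0075,-0.03,0,0,0,0,0],[-0.01,-0.03,0,0,0,0,0],[-0.01,-0.03,0,0,0,0,0],[-0.01,-0.03,0,0,0,0,0],[-0.01,-0.03,0,0,0,0,0],[0,0,-0.025,0,0,0,0],[0,0,-0.026,0,0,0,0],[0,0,0,0,0,0,0]]]'
```

```text
clock: 4.73
tcp_pos: [0.4836, -0.118, 0.1546]
orientation: [0.152, -3.131, -0.002]
contact_force: [0.2, 0.7, -0.8]
grip_width: -0.0003
```

```bash
python3 -m handwheel '[[[0.008,0,0.001,0,0,0,0],[0.008,0,0,0,0,0,0],[0.006,0,0,0,0,0,0],[0.006,0.001,0,0,0,0,0],[0.006,0.001,0,0,0,0,0],[0.006,0,0,0,0,0,0],[0.006,0,0,0,0,0,0],[0.006,0,0,0,0,0,0],[0.006,0,0,0,0,0,0],[0,0,0,0,0,0,0]]]'
python3 - <<'E'
from h import *
p,d,W=snap("scene","pics/s4.png")
cv2.imwrite("pics/s4z.png",cv2.cvtColor(cv2.resize(p[60:320,120:390],None,fx=2.3,fy=2.3,interpolation=3),4))
E
```

```text
clock: 5.57
tcp_pos: [0.546, -0.1158, 0.159]
orientation: [-0.155, 3.137, -0.0]
contact_force: [-0.6, 0.1, -0.8]
grip_width: 0.0001
```

View pics/s4z.png

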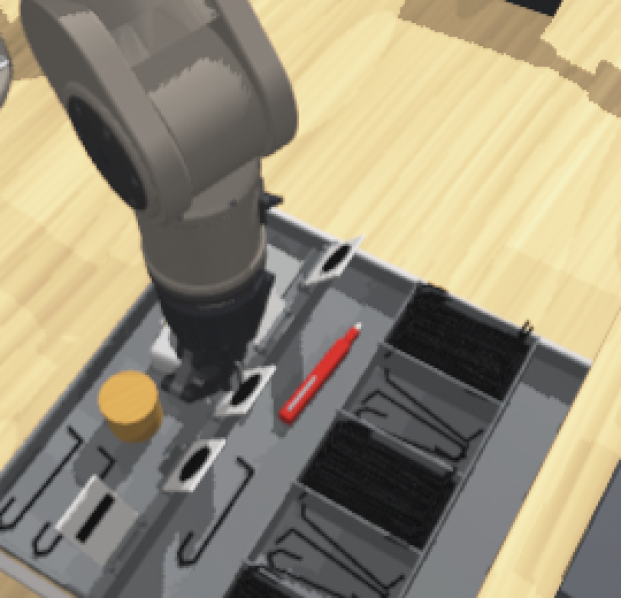

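```bash
python3 -m handwheel '[[[0,0,0.025,0,0,0,0],[0,0,0.025,0,0,0,0],[-0.008,-0.03,0,0,0,0,0],[-0.01,-0.031,0,0,0,0,0],[-0.01,-0.031,0,0,0,0,0],[-0.01,-0.03,0,0,0,0,0],[-0.01,-0.03,0,0,0,0,0],[0,0,-0.025,0,0,0,0],[0,0,-0.025,0,0,0,0],[0,0,0,0,0,0,0]]]'
python3 -m handwheel '[[[0.008,0,0,0,0,0,0],[0.008,0,0,0,0,0,0],[0.006,0,0,0,0,0,0],[0.006,0.001,0,0,0,0,0],[0.006,0.001,0,0,0,0,0],[0.006,0.001,0,0,0,0,0],[0.006,0.001,0,0,0,0,0],[0.006,0,0,0,0,0,0],[0.005,0,0,0,0,0,0],[0,0,0,0,0,0,0]]]'
python3 - <<'E'
from h import *
p,d,W=snap("scene","pics/s5.png")
cv2.imwrite("pics/s5z.png",cv2.cvtColor(cv2.resize(p[60:320,120:390],None,fx=2.3,fy=2.3,interpolation=3),4))
E
```

```text
clock: 6.45
tcp_pos: [0.4936, -0.2673, 0.1552]
orientation: [0.152, -3.131, -0.005]
contact_force: [-1.6, 0.8, -0.6]
grip_width: 0.0002
clock: 7.28
tcp_pos: [0.5549, -0.2637, 0.159]
orientation: [-0.156, 3.137, -0.0]
contact_force: [-0.0, 0.5, -0.1]
grip_width: -0.0004
```

View pics/s5z.png

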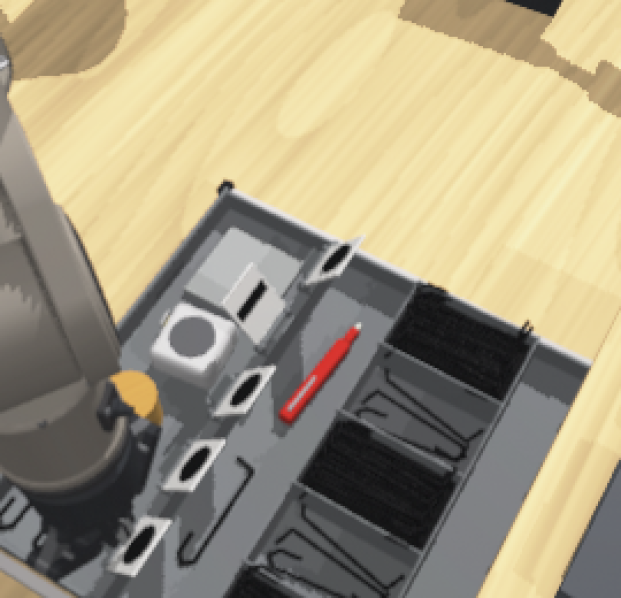

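```bash
python3 -m handwheel '[[[0,0,0.025,0,0,0,0],[0,0,0.027,0,0,0,0],[0.012,0.02,0,0,0,0,0],[0.014,0.02,0,0,0,0,0],[0.014,0.02,0,0,0,0,0],[0.012,0.019,0,0,0,0,0],[0,0,0,0,0,0,0],[0,0,-0.025,0,0,0,0],[0,0,-0.026,0,0,0,0],[0,0,0,0,0,0,0]]]'
python3 -m handwheel '[[[-0.008,0,0,0,0,0,0],[-0.008,0,0,0,0,0,0],[-0.006,-0.001,0,0,0,0,0],[-0.006,-0.001,0,0,0,0,0],[-0.006,-0.001,0,0,0,0,0],[-0.006,-0.001,0,0,0,0,0],[-0.006,-0.001,0,0,0,0,0],[-0.006,0,0,0,0,0,0],[-0.006,0,0,0,0,0,0],[0,0,0,0,0,0,0]]]'
python3 - <<'E'
from h import *
p,d,W=snap("scene","pics/s6.png")
cv2.imwrite("pics/s6z.png",cv2.cvtColor(cv2.resize(p[60:320,120:390],None,fx=2.3,fy=2.3,interpolation=3),4))
E
```

```text
clock: 8.17
tcp_pos: [0.6024, -0.1843, 0.1554]
orientation: [0.154, -3.13, -0.003]
contact_force: [-0.8, 0.4, -0.5]
grip_width: 0.0
clock: 9.0
tcp_pos: [0.5461, -0.19, 0.1598]
orientation: [0.153, -3.137, -0.001]
contact_force: [-0.2, -0.6, 0.9]
grip_width: 0.0001
```

View pics/s6z.png

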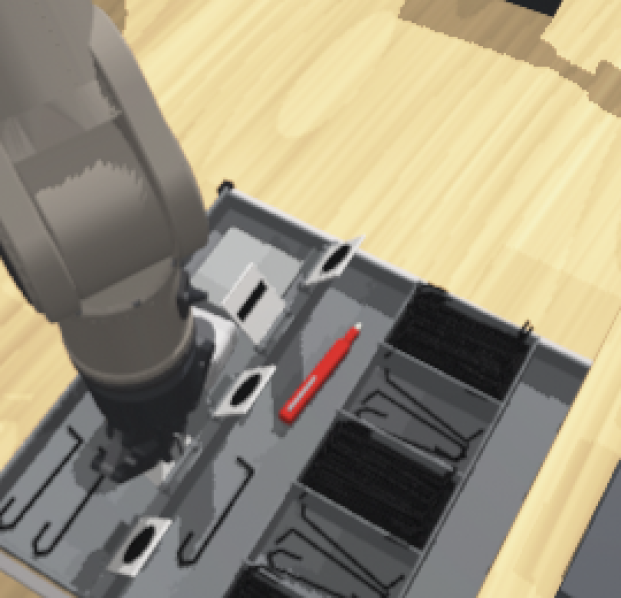

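Tag 4 seems to have gone over. I'll lift clear and move aside to check all five.

```bash
python3 -m handwheel '[[[0,0,0.025,0,0,0,0],[0,0,0.03,0,0,0,0],[0,0,0.03,0,0,0,0],[0,0,0.03,0,0,0,0],[0,0,0.03,0,0,0,0],[0,0.035,0,0,0,0,0],[0,0.037,0,0,0,0,0],[-0.01,0.037,0,0,0,0,0],[-0.01,0.037,0,0,0,0,0],[-0.01,0.037,0,0,0,0,0]]]'
python3 -m handwheel '[[[-0.01,0.037,0,0,0,0,0],[-0.01,0.037,0,0,0,0,0],[-0.01,0.037,0,0,0,0,0],[-0.01,0.037,0,0,0,0,0],[-0.01,0.037,0,0,0,0,0],[-0.01,0.037,0,0,0,0,0],[-0.01,0.037,0,0,0,0,0],[0,0.037,0,0,0,0,0],[0,0.03,0,0,0,0,0],[0,0,0,0,0,0,0]]]'
python3 - <<'E'
from h import *
np.set_printoptions(precision=4,suppress=True)
for n in("scene","top"):
    p,d,W=snap(n,f"pics/{n}7.png")
    c=p[60:320,120:390] if n=="scene" else p[60:280,190:450]
    cv2.imwrite(f"pics/{n}7z.png",cv2.cvtColor(cv2.resize(c,None,fx=2.3,fy=2.3,interpolation=3),4))
    W0=np.load(f"/tmp/{n}.npz")["W"]; m0=np.load(f"/tmp/{n}.npz")["p"]
    for i in range(5):
        c=np.array([.532,.031])+i*.074*np.array([.082,-.996])
        L=(W[...,:2]-c)@np.array([[.996,-.082],[.082,.996]])
        m=(abs(L[...,0])<.045)&(abs(L[...,1])<.03)&(W[...,2]>.08)&(W[...,2]<.115)
        h=W[m][:,2]; s=np.polyfit(h-.083,L[m][:,0],1)
        print(n,i+1,m.sum(),s)
    df=cv2.absdiff(p,m0).max(-1)>50
    cv2.imwrite(f"pics/{n}7d.png",df.astype(np.uint8)*255)
E
```

```text
clock: 9.88
tcp_pos: [0.5172, -0.0051, 0.3051]
orientation: [-0.154, 3.137, 0.0]
contact_force: [0.1, 0.4, -1.0]
grip_width: 0.0003
clock: 10.72
tcp_pos: [0.4457, 0.3268, 0.3051]
orientation: [-0.168, 3.137, 0.007]
contact_force: [-0.5, 0.7, 1.0]
grip_width: -0.0
scene 1 169 [0.8242 0.012 ]
scene 2 367 [-0.7695 -0.0159]
scene 3 205 [0.8224 0.0118]
scene 4 458 [-0.7574 -0.0164]
scene 5 255 [0.8308 0.0128]
top 1 413 [0.7985 0.0143]
top 2 344 [-0.8057 -0.0154]
top 3 416 [0.7913 0.0138]
top 4 354 [-0.7968 -0.0158]
top 5 417 [0.7912 0.0134]
```

View pics/scene7z.png

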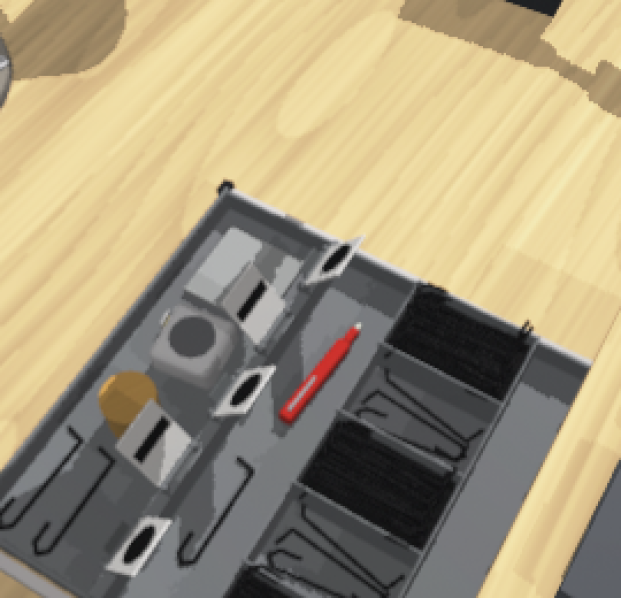

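View pics/top7z.png

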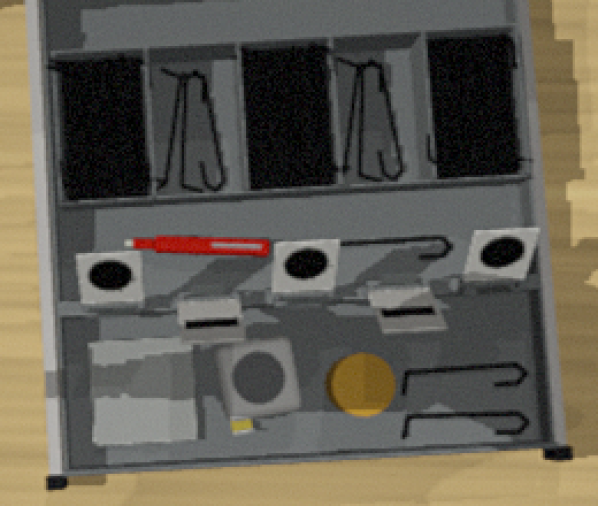

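View pics/scene7d.png

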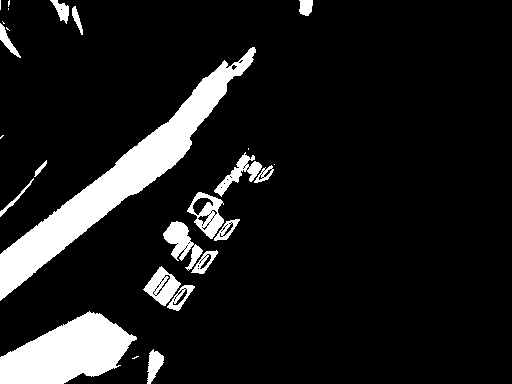

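The pictures show discs up on tags 1, 3 and 5, which belong to the full bins, and bars up on tags 2 and 4, which belong to the near-empty ones. The loose things are where they were; around them only the shadows changed. The robot is clear.

```bash
python3 -m handwheel '[[[0,0,0,0,0,0,0],[0,0,0,0,0,0,0]]]'; python3 -c "
from bench import r
print(r.hand_in())"
```

```text
clock: 10.98
tcp_pos: [0.448, 0.3176, 0.3049]
orientation: [0.151, -3.138, 0.001]
contact_force: [-1.1, -0.8, 0.3]
grip_width: 0.0002
the job is handed in; nothing more can be done
None
```

All five tags now match their bins, and the job was handed in at about 11 s. Counting from the left of the top picture (+y side), I turned the first, third and fifth tags back to disc up for their full bins. I turned the fourth tag out to bar up for its near-empty bin. The second tag was already right, so I left it alone. I pushed with the shut fingertips, and the highest force I read at the end of a move was about 2 N.

**Tag check:** the last scene and top pictures, with depth, put all five tags at their stops on the right side. Tags 1, 3 and 5 lean towards the bins and tags 2 and 4 lean out. No check failed or disagreed.

**Loose things:** I compared the before and after pictures by eye and saw no movement. The pixel differences around them looked like changed shadows from the arm, and I did not measure their positions. I picked nothing up, and the robot stood clear of everything at hand-in.

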